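# Find the tin with the rattling stove knob

## Task

The stove's spare brass knob lies loose in one of the three closed tins on the table; the other tins are packed tight and make no rattle. Pick up the tins one at a time and shake or rock each end to end until you find the one in which the knob rattles (shake it too, even if it is the last one left), and set that tin, and never a quiet one, down flat in the wooden tray. Leave the quiet tins standing upright on the table outside the tray.

Things in the scene. Friction and masses are not known exactly. Their poses are not given: they have to be found in the camera images.
- tin_a: one of three look-alike closed tins of plain metal, 120 long (its x axis) x 60 wide (y) x 50 mm high (z up), lid fixed shut, 180 to 540 g in all; origin at the centre of its underside. Any of the three may hold the knob (a 34 mm ball of 175 g, unseen, rolling freely up to 39 mm either way from the tin's middle along x); weight does not tell which
- tin_b: one of three look-alike closed tins of plain metal, 120 long (its x axis) x 60 wide (y) x 50 mm high (z up), lid fixed shut, 180 to 540 g in all; origin at the centre of its underside. Any of the three may hold the knob (a 34 mm ball of 175 g, unseen, rolling freely up to 39 mm either way from the tin's middle along x); weight does not tell which
- tin_c: one of three look-alike closed tins of plain metal, 120 long (its x axis) x 60 wide (y) x 50 mm high (z up), lid fixed shut, 180 to 540 g in all; origin at the centre of its underside. Any of the three may hold the knob (a 34 mm ball of 175 g, unseen, rolling freely up to 39 mm either way from the tin's middle along x); weight does not tell which
- tray: square dark wooden tray, fixed, 182 x 182 x 18 mm high, walls and floor 6 mm thick; origin at the centre of its underside, x and y along its sides. About the tins: held by the middle and tipped 30 degrees end to end, the knob rolls to the low end at once with a knock, and the load's centre of gravity shifts by 25 to 38 mm between the two ends; in a quiet tin it does not shift
There are look-alikes about, which are no part of the job. Leave any black or blue look-alike of the tin_b alone.

How it is judged:
By the outcome, as a careful person would: the job done as asked, in the order asked, and still so for the second after the job is handed in, with the robot touching nothing.
It also fails if it takes over 72 s, if anything falls off the work surface, if the arm or the gripper's body presses on something with over 40 N, if the wrist force passes 120 N, or if a joint passes its speed limit or range.

## Robot

A 6-joint arm with a two-finger parallel gripper is mounted at the origin on the work surface. World frame = base frame: x ahead of the robot, y to its left, z up, the work surface at z = 0. Lengths are in mm, angles in degrees, forces in N, time in s.
With the tool pointing down it reaches from about 300 to 850 mm from the base axis. Payload 4.2 kg.
Tool frame: the origin (TCP) lies on the centre line of the jaws, within the pads' length; the fingertips stand 11 mm ahead of it and the grasp point (between the pads) lies 8 mm behind it; z points along the fingers, y is the line along which they close (so a half turn about z gives the same grasp; the last joint's range is limited). The gripper opens to 91 mm and grips with 3 to 60 N. Pads are 32 mm wide; open, the fingers measure 118 mm over their backs; the gripper's body (76 mm by 178 mm) begins 60 mm behind the grasp point.
Start: joints at [-64.687, 18.312, 89.639, -0, 72.044, -1.146], TCP at [256.203, -514.786, 200.176] pointing down, gripper open.
Joint ranges: [-177.97, 177.97], [-48.28, 115.42], [12.27, 149.76], [-77.06, 257.06], [2.81, 150.46], [-146.56, 146.56]. Speed limits (degrees/s): [147.25, 147.25, 180, 180, 180, 180].

## Interface

Orientations are given as [roll, pitch, yaw] about the fixed x, y, z axes, in that order (R = Rz(yaw) Ry(pitch) Rx(roll)).
In Python, from workcell import env, grab_frame, camera_model, models gives the robot as it stands.
- The arm moves only by the shell command python3 -m crank 'ROWS' [FORCE]. ROWS is text: rows parted by semicolons, each of 7 numbers parted by spaces: the closure, from -1 (fully open) to 1 (shut), so that 0 is half open, then the shift along the tool's x, y, z in mm, then the turn, a rotation vector about the tool's x, y, z in degrees. A call has 1 to 10 rows; each row shifts and turns the commanded pose from where the row before left it, along the tool's axes as they then stand; what a row does not reach is not made up. A row lasts 1/8 s, in which the tool goes at most 62.5 mm and 10.7 degrees, less where a joint would pass 70% of its speed; a pose out of reach is approached as far as the arm can. A call is refused whole if a number of a shift passes 62.5 or a number of a turn 10.7, either way. A call with a gripper value outside its range is refused whole. The fingers move at their own pace and stop on an object; FORCE is the grip in N (left out, the last holds). Time passes only in rows, so rows that do not move let the fingers close. It gives the time, the measured TCP pose, the force, the opening and the grip force at its end, in the units of the state.
- env.state(): the state, without advancing time (a new reading comes with each control period).
- grab_frame(name): name is "scene" or "side" or "wrist"; returns the picture (400x640x3 uint8, blue, green, red); there is no depth.
- camera_model(name): a dict with "K" (3x3 intrinsics, pixels), "R" (3x3) and "t" (3): a world point X has camera coordinates R X + t; the wrist camera has in their place "mount" (4x4, takes a point from camera to tool coordinates, whose origin is the TCP and whose axes are the flange's). Camera axes: x right, y down, z forward; pixel columns grow to the right and rows downward; lengths in mm; the calibration is good to about 2 mm. A picture is of the moment at which its call begins: read the wrist's pose just before it. camera_model takes no time and is no camera call.
- env.job_done(): hands the job in; it is judged then, once.
Trained networks look in the newest picture that a camera, given by its name, has taken for a name from the list of things; names that differ only in an ending like _2 or _b are one class to them, and where a whole thing is asked for, a point or a joint stands for the part that bears it (a point fixed in the world has none). Each returns a list of dicts, best first, with "p" (0 to 1); they miss things now and then, are a little off and sometimes report something else, mostly with a low value. They report only what shows in the picture. A call takes as long as a camera call. They do not tell look-alikes from the thing itself.
- models.search_frame(name, camera): "point" ([x, y, z] in mm, in world coordinates, good to about 4 mm: the middle of the surface that is visible of it).
The state is a dict: "time_s": time; "qpos": joint angles; "qvel": joint speeds; "effort": joint torques, N m; "ee_pos": TCP position; "ee_rot": TCP orientation; "force": force on the tool from outside, world axes, zero at the start; "torque": the same for the moment, N m; "gripper_width": finger opening in mm; "gripper_force": force on a finger pad.
Only numpy, scipy, OpenCV 4.12 (cv2) and the standard library are available. Lean on these libraries where they do the work, as an engineer would, in place of code of your own. Each camera call takes 0.05 s, during which the arm holds its last target. There are 200 camera calls.

## Working session

There is one attempt and no reset: what is moved stays moved. The work goes in short steps, Python scripts to look and compute and a shell command to move; the robot and the scene stay as the last step left them, time stands still between calls to the robot, and variables do not carry over. Pictures are saved under pics/ and viewed, at most 10 in all, crops included, and the job is handed in when it is done.

```bash
mkdir -p pics; cat > look.py <<'E'
from workcell import env, grab_frame, camera_model, models
import numpy as np, cv2
E
python3 - <<'E'
from look import *
for c in ("scene","side"):
    f=grab_frame(c); cv2.imwrite(f"pics/{c}0.png",f)
    for n in ("tin_a","tray"):
        for d in models.search_frame(n,c): print(c,n,np.round(d["point"]),round(d["p"],2))
s=env.state(); print(s["time_s"],s["force"],s["torque"],s["ee_rot"],s["gripper_width"])
for c in ("scene","side"):
    m=camera_model(c); print(m["K"][0][0], np.round(-np.array(m["R"]).T@m["t"]))
print(camera_model("wrist"))
E
```

```text
scene tin_a [619. 538.  50.] 0.9
scene tin_a [645.  46.  49.] 0.89
scene tin_a [642. 374.  50.] 0.88
scene tin_a [326. 276.  53.] 0.88
scene tin_a [676. 210.  51.] 0.81
scene tin_a [478. 181.  50.] 0.74
scene tin_a [ 652. -212.   51.] 0.61
scene tray [432. -40.   4.] 0.6
side tin_a [640.  56.  44.] 0.9
side tin_a [321. 292.  48.] 0.87
side tin_a [ 650. -205.   44.] 0.86
side tin_a [615. 558.  49.] 0.75
side tin_a [647. 382.  49.] 0.64
side tin_a [468. 196.  49.] 0.63
side tin_a [676. 231.  45.] 0.61
side tray [432. -33.   1.] 0.7
0.3 [ 0.1511239  -0.4867722   0.31198265] [-0.00134565  0.00237837  0.02027305] [-1.79970054e+02 -4.12026862e-04  2.64603511e+01] 91.10945774815261
365.88127769278896 [976. 533. 964.]
504.52115192047467 [1018. 1151.  966.]
{'K': array([[332.48611373,   0.        , 322.196837  ],
       [  0.        , 332.48611373, 203.00503589],
       [  0.        ,   0.        ,   1.        ]]), 'mount': array([[-1.07511929e-03, -9.71459364e-01, -2.37203601e-01,
         6.68714060e+01],
       [ 9.99999385e-01, -9.79559362e-04, -5.20719385e-04,
        -2.13782190e-01],
       [ 2.73502714e-04, -2.37204015e-01,  9.71459819e-01,
        -1.84514531e+02],
       [ 0.00000000e+00,  0.00000000e+00,  0.00000000e+00,
         1.00000000e+00]])}
```

View pics/scene0.png

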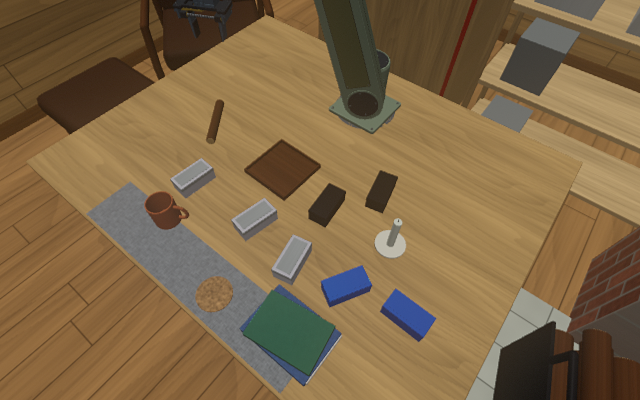

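View pics/side0.png

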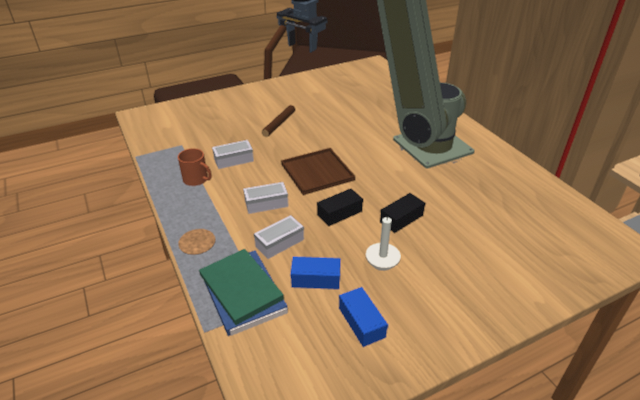

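Metal tins appear at scene (192,177), (254,218), (292,258), and at side (233,153), (266,196), (279,236); these match the network points near (652,-212), (645,46), (676,210). The tray is at scene (283,167). The black and blue boxes are decoys. Next I'll measure the lids in both views.

```bash
python3 - <<'E'
from look import *
seeds={"scene":[(192,177),(254,218),(292,258)],"side":[(233,153),(266,196),(279,236)]}
cams={c:camera_model(c) for c in seeds}
def plane(c,uv,z):
    m=cams[c];R=np.array(m["R"]);o=-R.T@m["t"];d=(R.T@np.linalg.inv(m["K"])@np.c_[uv,np.ones(len(uv))].T).T
    return o+d*((z-o[2])/d[:,2])[:,None]
def tri(a,b):
    A=[]
    for c,p in (("scene",a),("side",b)):
        m=cams[c];P=np.array(m["K"])@np.c_[m["R"],m["t"]];A.append(P)
    X=cv2.triangulatePoints(A[0],A[1],np.array(a,float).reshape(2,1),np.array(b,float).reshape(2,1)).ravel();return X[:3]/X[3]
def blob(mask,seed):
    n,l=cv2.connectedComponents(mask,connectivity=4)
    ys,xs=np.nonzero(l==l[seed[1],seed[0]]) if mask[seed[1],seed[0]] else (np.array([]),)*2
    return np.c_[xs,ys].astype(np.float32)
cent={}
for c in seeds:
    img=cv2.imread(f"pics/{c}0.png");h=cv2.cvtColor(img,cv2.COLOR_BGR2HSV)
    for i,s in enumerate(seeds[c]):
        p=img[s[1],s[0]].astype(int)
        m=((h[...,1]<35)&(h[...,2]>int(p.mean())-25)).astype(np.uint8)
        b=blob(m,s)
        if len(b)<20: print(c,i,"fail",p);continue
        w=plane(c,b,50)[:,:2].astype(np.float32);r=cv2.minAreaRect(w);bx=cv2.boxPoints(r)
        e=max([bx[1]-bx[0],bx[2]-bx[1]],key=np.linalg.norm);cent[c,i]=b.mean(0)
        M=cams[c];q=np.array(M["R"])@np.r_[r[0],50]+M["t"];q=M["K"]@q;cent[c,i]=q[:2]/q[2]
        print(c,i,p,np.round(r[0]),np.round(r[1]),"yaw",round(np.degrees(np.arctan2(e[1],e[0]))%180,1))
for i in range(3):
    if ("scene",i) in cent and ("side",i) in cent: print(i,np.round(tri(cent["scene",i],cent["side",i])))
tc={}
for c,s in (("scene",(283,167)),("side",(318,170))):
    img=cv2.imread(f"pics/{c}0.png");m=(cv2.cvtColor(img,cv2.COLOR_BGR2GRAY)<95).astype(np.uint8)
    b=blob(m,s)
    if len(b)<20: print("tray fail",img[s[1],s[0]]);continue
    r=cv2.minAreaRect(plane(c,b,18)[:,:2].astype(np.float32));print("tray",c,r)
    M=cams[c];q=np.array(M["K"])@(np.array(M["R"])@np.r_[r[0],18]+M["t"]);tc[c]=q[:2]/q[2]
if len(tc)==2: print(tri(tc["scene"],tc["side"]))
E
```

```text
scene 0 [135 138 137] [ 650. -228.] [ 61. 121.] yaw 174.9
scene 1 [140 142 141] [639.  34.] [ 61. 120.] yaw 169.1
scene 2 [138 139 137] [670. 208.] [121.  61.] yaw 11.6
side 0 [129 126 128] [ 655. -193.] [125. 127.] yaw 174.8
side 1 [211 203 210] [638.  37.] [ 58. 121.] yaw 168.8
side 2 [200 194 198] [668. 211.] [118.  57.] yaw 11.5
0 [ 633. -273.   -4.]
1 [637.  31.  45.]
2 [667. 206.  45.]
tray scene ((433.6492004394531, -37.81067657470703), (189.39418029785156, 189.3364715576172), 88.18341064453125)
tray side ((433.81378173828125, -29.264671325683594), (198.032958984375, 186.7138671875), 88.20809173583984)
[425.64964373 -45.99885595   4.51220202]
```

```bash
cat >> look.py <<'E'
from scipy.spatial.transform import Rotation as Ro
def go(p,yaw):
    s=env.state();R=Ro.from_euler("xyz",s["ee_rot"],degrees=True)
    T=Ro.from_euler("xyz",[180,0,yaw],degrees=True)
    print("t",round(s["time_s"],2),"pos",np.round(s["ee_pos"],1),"rot",np.round(s["ee_rot"],1),"w",round(s["gripper_width"],1))
    print("shift (current axes)",np.round(R.inv().apply(np.array(p)-s["ee_pos"]),1),"shift (after turn)",np.round(T.inv().apply(np.array(p)-s["ee_pos"]),1),"turn",np.round((R.inv()*T).as_rotvec(degrees=True),1))
def wtin(name):
    s=env.state();f=grab_frame("wrist");cv2.imwrite(f"pics/{name}.png",f);m=camera_model("wrist")
    R=Ro.from_euler("xyz",s["ee_rot"],degrees=True).as_matrix();M=np.array(m["mount"])
    h=cv2.cvtColor(f,cv2.COLOR_BGR2HSV);k=((h[...,1]<40)&(h[...,2]>100)).astype(np.uint8)
    n,l,st,_=cv2.connectedComponentsWithStats(k,connectivity=4)
    for i in range(1,n):
        if st[i,4]<1500: continue
        ys,xs=np.nonzero(l==i);d=np.linalg.inv(m["K"])@np.array([xs,ys,np.ones(len(xs))])
        d=R@M[:3,:3]@d;o=R@M[:3,3]+s["ee_pos"];X=(o[:,None]+d*((50-o[2])/d[2]))[:2].T.astype(np.float32)
        r=cv2.minAreaRect(X);b=cv2.boxPoints(r);e=max([b[1]-b[0],b[2]-b[1]],key=np.linalg.norm)
        print("blob px",xs.mean().round(),ys.mean().round(),"xy",np.round(r[0],1),"size",np.round(r[1]),"yaw",round(np.degrees(np.arctan2(e[1],e[0]))%180,1))
E
python3 -m crank '-1 60 -10 0 0 0 0;-1 60 -10 0 0 0 0;-1 60 -10 0 0 0 0;-1 60 -10 0 0 0 0;-1 60 -10 0 0 0 0;-1 60 -10 0 0 0 0;-1 60 -10 0 0 0 0;-1 60 -10 0 0 0 0;-1 0 0 0 0 0 10.5;-1 0 0 0 0 0 10.5'
python3 -m crank '-1 0 0 0 0 0 10.5;-1 0 0 0 0 0 0'
python3 -c "
from look import *
wtin('w1'); go([650,-228,22],-5)"
```

```text
time_s: 1.55
ee_pos: [650.9, -228.3, 199.4]
ee_rot: [-180.0, 0.1, 5.2]
force: [-0.3, -0.7, 0.5]
gripper_width: 91.2
gripper_force: 0.0
time_s: 1.8
ee_pos: [650.2, -229.2, 199.9]
ee_rot: [-180.0, 0.0, -4.9]
force: [-0.1, -0.1, 0.0]
gripper_width: 91.0
gripper_force: 0.0
blob px 109.0 42.0 xy [808.7 -37.9] size [215.  73.] yaw 89.9
blob px 385.0 27.0 xy [ 792.3 -298.9] size [161.  51.] yaw 85.0
blob px 323.0 186.0 xy [ 649.5 -229.3] size [ 61. 121.] yaw 175.0
blob px 84.0 195.0 xy [664.8  14.6] size [93. 70.] yaw 83.6
blob px 328.0 274.0 xy [ 555.1 -220.5] size [433.  13.] yaw 85.0
t 1.85 pos [ 650.2 -229.3  200. ] rot [-180.     0.    -4.9] w 91.1
shift (current axes) [ -0.3  -1.2 178. ] shift (after turn) [ -0.3  -1.2 178. ] turn [-0.   0.   0.1]
```

View pics/w1.png

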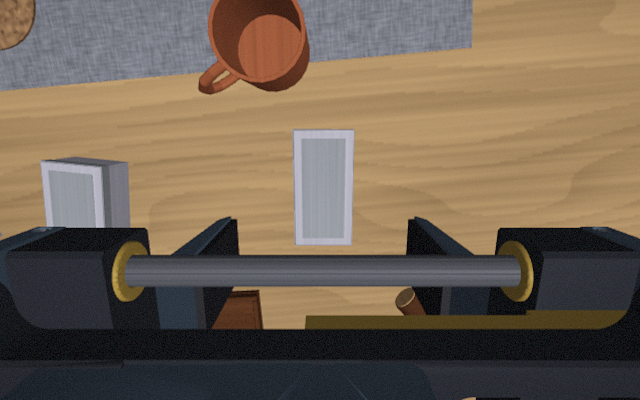

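The wrist view shows the metal tin centred at (323,186), lid at (649.5,-229.3), yaw 175°, with a lid size consistent with z=50. Next I'll grasp it.

```bash
cat >> look.py <<'E'
def ft():
    s=env.state();R=Ro.from_euler("xyz",s["ee_rot"],degrees=True).inv()
    print("t",round(s["time_s"],2),"pos",np.round(s["ee_pos"],1),"rot",np.round(s["ee_rot"],1),"F",np.round(s["force"],2),"Ttool",np.round(R.apply(s["torque"]),3),"w",round(s["gripper_width"],1),"g",round(s["gripper_force"],1))
E
python3 -m crank '-1 0 0 60 0 0 0;-1 0 0 60 0 0 0;-1 0 0 40 0 0 0;-1 0 0 18 0 0 0;-1 0 0 0 0 0 0;1 0 0 0 0 0 0;1 0 0 0 0 0 0;1 0 0 0 0 0 0;1 0 0 0 0 0 0;1 0 0 0 0 0 0' 40
python3 -m crank '1 0 0 -20 0 0 0;1 0 0 -50 0 0 0;1 0 0 -50 0 0 0;1 0 0 -30 0 0 0;1 0 0 0 0 0 0;1 0 0 0 0 0 0;1 0 0 0 0 0 0'
python3 -c "from look import *;ft()"
python3 -m crank '1 0 0 0 0 10 0;1 0 0 0 0 10 0;1 0 0 0 0 10 0;1 0 0 0 0 0 0;1 0 0 0 0 0 0;1 0 0 0 0 0 0;1 0 0 0 0 0 0;1 0 0 0 0 0 0'
python3 -c "from look import *;ft()"
python3 -m crank '1 0 0 0 0 -10 0;1 0 0 0 0 -10 0;1 0 0 0 0 -10 0;1 0 0 0 0 0 0;1 0 0 0 0 0 0;1 0 0 0 0 0 0;1 0 0 0 0 0 0'
python3 -c "from look import *;ft()"
python3 -m crank '1 0 0 0 0 -10 0;1 0 0 0 0 -10 0;1 0 0 0 0 -10 0;1 0 0 0 0 0 0;1 0 0 0 0 0 0;1 0 0 0 0 0 0;1 0 0 0 0 0 0;1 0 0 0 0 0 0'
python3 -c "from look import *;ft()"
python3 -m crank '1 0 0 0 0 10 0;1 0 0 0 0 10 0;1 0 0 0 0 10 0;1 0 0 0 0 0 0;1 0 0 0 0 0 0;1 0 0 0 0 0 0;1 0 0 0 0 0 0'
python3 -c "from look import *;ft()"
```

```text
time_s: 3.1
ee_pos: [650.7, -229.6, 23.2]
ee_rot: [180.0, -0.1, -5.0]
force: [-0.7, -0.0, 6.4]
gripper_width: 59.4
gripper_force: 40.0
time_s: 3.98
ee_pos: [649.1, -228.9, 169.5]
ee_rot: [-179.9, 0.3, -5.0]
force: [-0.8, 0.0, -1.6]
gripper_width: 59.9
gripper_force: 40.0
t 3.98 pos [ 649.1 -228.9  169.5] rot [-179.9    0.3   -5. ] F [-0.79  0.02 -1.59] Ttool [ 0.052 -0.018 -0.   ] w 59.9 g 40.0
time_s: 4.97
ee_pos: [651.0, -229.3, 172.3]
ee_rot: [180.0, -30.0, -5.0]
force: [-0.4, -0.1, -1.4]
gripper_width: 59.7
gripper_force: 40.0
t 4.97 pos [ 651.  -229.3  172.3] rot [180. -30.  -5.] F [-0.43 -0.09 -1.39] Ttool [ 0.025 -0.547  0.017] w 59.7 g 40.0
time_s: 5.85
ee_pos: [649.4, -229.4, 173.0]
ee_rot: [180.0, -0.1, -5.1]
force: [0.2, 0.1, -2.0]
gripper_width: 59.8
gripper_force: 40.0
t 5.85 pos [ 649.4 -229.4  173. ] rot [ 1.8e+02 -1.0e-01 -5.1e+00] F [ 0.24  0.11 -2.  ] Ttool [ 0.056 -0.01   0.042] w 59.8 g 40.0
time_s: 6.85
ee_pos: [649.9, -229.4, 173.9]
ee_rot: [180.0, 29.9, -5.1]
force: [-0.6, -0.1, -0.9]
gripper_width: 59.4
gripper_force: 40.0
t 6.85 pos [ 649.9 -229.4  173.9] rot [180.   29.9  -5.1] F [-0.62 -0.14 -0.86] Ttool [ 0.053  0.425 -0.02 ] w 59.4 g 40.0
time_s: 7.72
ee_pos: [651.5, -229.4, 171.5]
ee_rot: [180.0, 0.0, -5.0]
force: [-0.5, 0.5, -1.9]
gripper_width: 59.6
gripper_force: 40.0
t 7.72 pos [ 651.5 -229.4  171.5] rot [180.   0.  -5.] F [-0.49  0.53 -1.89] Ttool [ 0.029 -0.038 -0.009] w 59.6 g 40.0
```

```bash
python3 -c "from look import *;go([650,-229,23],-5);ft()"
python3 -m crank '1 0 0 50 0 0 0;1 0 0 50 0 0 0;1 0 0 35 0 0 0;1 0 0 14 0 0 0;1 0 0 1 0 0 0;1 0 0 0 0 0 0'
python3 -c "from look import *;ft()"
```

```text
t 7.72 pos [ 651.5 -229.4  171.5] rot [180.   0.  -5.] w 59.6
shift (current axes) [ -1.4  -0.3 148.5] shift (after turn) [ -1.5  -0.3 148.5] turn [ 0.  0. -0.]
t 7.72 pos [ 651.5 -229.4  171.5] rot [180.   0.  -5.] F [-0.49  0.53 -1.89] Ttool [ 0.029 -0.038 -0.009] w 59.6 g 40.0
time_s: 8.48
ee_pos: [650.7, -229.3, 23.1]
ee_rot: [-180.0, -0.0, -5.0]
force: [-2.8, 1.1, 2.0]
gripper_width: 59.4
gripper_force: 40.0
t 8.47 pos [ 650.7 -229.3   23.1] rot [-180.   -0.   -5.] F [-2.85  1.1   1.96] Ttool [ 0.309 -0.694  0.013] w 59.4 g 40.0
```

```bash
python3 -m crank '-1 0 0 0 0 0 0;-1 0 0 0 0 0 0;-1 0 0 0 0 0 0;-1 0 0 -57 0 0 0;-1 0 0 -60 0 0 0;-1 0 0 -60 0 0 0;-1 -7 -52 0 0 0 0;-1 -7 -52 0 0 0 0;-1 -7 -52 0 0 0 0'
python3 -m crank '-1 -7 -52 0 0 0 0;-1 -7 -52 0 0 0 0;-1 0 0 0 0 0 6;-1 0 0 0 0 0 0'
python3 -c "
from look import *
wtin('w2'); go([638.5,34,22],-11)"
```

```text
time_s: 9.6
ee_pos: [643.0, -70.7, 199.4]
ee_rot: [180.0, -0.1, -5.1]
force: [0.6, 0.6, 0.7]
gripper_width: 91.6
gripper_force: 0.0
time_s: 10.1
ee_pos: [638.3, 33.4, 199.2]
ee_rot: [180.0, -0.0, -10.9]
force: [-0.6, 0.1, 0.2]
gripper_width: 91.2
gripper_force: 0.0
blob px 251.0 31.0 xy [808.4  36.1] size [327.  76.] yaw 90.0
blob px 582.0 125.0 xy [ 649.1 -227.3] size [ 62. 121.] yaw 174.9
blob px 157.0 185.0 xy [671.4 197.4] size [121.  80.] yaw 11.5
blob px 322.0 185.0 xy [638.9  33.8] size [ 61. 121.] yaw 169.1
blob px 326.0 274.0 xy [544.5  52.3] size [431.  17.] yaw 79.0
t 10.15 pos [638.3  32.8 199.2] rot [180.   -0.  -10.9] w 91.3
shift (current axes) [-1.000e-01 -1.300e+00  1.772e+02] shift (after turn) [-1.000e-01 -1.200e+00  1.772e+02] turn [ 0.  -0.   0.1]
```

View pics/w2.png

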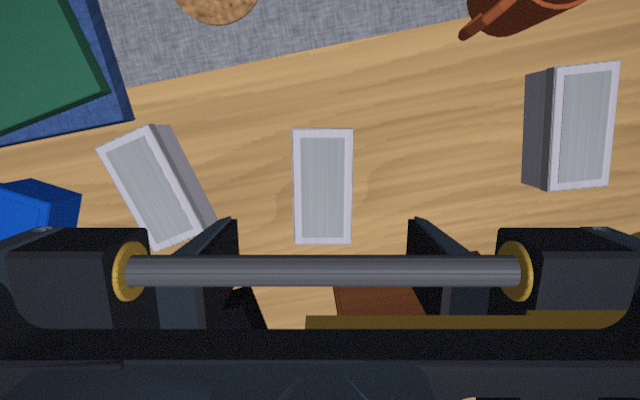

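Tin 1 is centred at pixel (322,185), (638.9,33.8). The first tin stands upright at (582,125), outside the tray. Same procedure.

```bash

python3 -m crank '-1 0 -1 60 0 0 0;-1 0 0 60 0 0 0;-1 0 0 40 0 0 0;-1 0 0 17 0 0 0;-1 0 0 0 0 0 0;1 0 0 0 0 0 0;1 0 0 0 0 0 0;1 0 0 0 0 0 0;1 0 0 0 0 0 0;1 0 0 0 0 0 0' 40
python3 -m crank '1 0 0 -20 0 0 0;1 0 0 -50 0 0 0;1 0 0 -50 0 0 0;1 0 0 -30 0 0 0;1 0 0 0 0 0 0;1 0 0 0 0 0 0;1 0 0 0 0 0 0' >/dev/null
python3 -c "from look import *;ft()"
python3 -m crank '1 0 0 0 0 10 0;1 0 0 0 0 10 0;1 0 0 0 0 10 0;1 0 0 0 0 0 0;1 0 0 0 0 0 0;1 0 0 0 0 0 0;1 0 0 0 0 0 0;1 0 0 0 0 0 0' >/dev/null
python3 -c "from look import *;ft()"
python3 -m crank '1 0 0 0 0 -10 0;1 0 0 0 0 -10 0;1 0 0 0 0 -10 0;1 0 0 0 0 0 0;1 0 0 0 0 0 0;1 0 0 0 0 0 0;1 0 0 0 0 0 0' >/dev/null
python3 -c "from look import *;ft()"
python3 -m crank '1 0 0 0 0 -10 0;1 0 0 0 0 -10 0;1 0 0 0 0 -10 0;1 0 0 0 0 0 0;1 0 0 0 0 0 0;1 0 0 0 0 0 0;1 0 0 0 0 0 0;1 0 0 0 0 0 0' >/dev/null
python3 -c "from look import *;ft()"
python3 -m crank '1 0 0 0 0 10 0;1 0 0 0 0 10 0;1 0 0 0 0 10 0;1 0 0 0 0 0 0;1 0 0 0 0 0 0;1 0 0 0 0 0 0;1 0 0 0 0 0 0' >/dev/null
python3 -c "from look import *;ft();go([639,34,23],-11)"
```

```text
time_s: 11.4
ee_pos: [638.9, 33.6, 23.1]
ee_rot: [180.0, -0.1, -11.0]
force: [-0.8, -1.0, 4.8]
gripper_width: 59.7
gripper_force: 40.0
t 12.28 pos [637.1  33.7 169.4] rot [179.9   0.3 -11. ] F [-0.95  0.06 -3.53] Ttool [0.075 0.002 0.021] w 59.5 g 40.0
t 13.28 pos [639.   33.6 172.2] rot [180.  -30.  -11.1] F [ 0.09  0.82 -3.67] Ttool [-0.002 -0.752  0.004] w 59.6 g 40.0
t 14.15 pos [637.5  34.1 172.8] rot [ 1.8e+02 -1.0e-01 -1.1e+01] F [ 0.31  0.38 -4.41] Ttool [0.016 0.045 0.001] w 59.8 g 40.0
t 15.15 pos [638.2  33.9 173.5] rot [-180.    29.9  -11. ] F [ 1.16 -0.74 -4.75] Ttool [ 0.019  0.62  -0.018] w 59.7 g 40.0
t 16.02 pos [639.6  33.5 171.5] rot [180.    0.  -11.1] F [ 0.09 -0.61 -4.49] Ttool [0.052 0.011 0.011] w 59.6 g 40.0
t 16.02 pos [639.6  33.5 171.5] rot [180.    0.  -11.1] w 59.6
shift (current axes) [ -0.5  -0.4 148.5] shift (after turn) [ -0.6  -0.4 148.5] turn [ 0.   0.  -0.1]
```

Readings at level could mislead because the knob may roll back. A small ±6° tilt, averaged, separates the knob's shift from the tin's own lever arm.

```bash
cat >> look.py <<'E'
def avg(n=10):
    T=[];F=[]
    for i in range(n):
        grab_frame("wrist");s=env.state();R=Ro.from_euler("xyz",s["ee_rot"],degrees=True).inv();T.append(R.apply(s["torque"]));F.append(s["force"])
    print("t",round(s["time_s"],2),"rot",np.round(s["ee_rot"],1),"F",np.round(np.mean(F,0),2),"Ttool",np.round(np.mean(T,0),3),"sd",np.round(np.std(T,0),3))
E
python3 -m crank '1 0 0 0 0 6 0;1 0 0 0 0 0 0;1 0 0 0 0 0 0;1 0 0 0 0 0 0;1 0 0 0 0 0 0;1 0 0 0 0 0 0;1 0 0 0 0 0 0' >/dev/null
python3 -c "from look import *;avg()"
python3 -m crank '1 0 0 0 0 -6 0;1 0 0 0 0 -6 0;1 0 0 0 0 0 0;1 0 0 0 0 0 0;1 0 0 0 0 0 0;1 0 0 0 0 0 0;1 0 0 0 0 0 0;1 0 0 0 0 0 0' >/dev/null
python3 -c "from look import *;avg()"
python3 -m crank '1 0 0 0 0 6 0;1 0 0 0 0 0 0;1 0 0 0 0 0 0' >/dev/null
python3 -c "from look import *;go([639,34,23],-11)"
```

```text
t 17.4 rot [180.  -6. -11.] F [ 0.14  0.11 -4.22] Ttool [ 0.022 -0.138  0.016] sd [0.032 0.027 0.018]
t 18.9 rot [180.   6. -11.] F [-0.41  0.21 -4.2 ] Ttool [0.046 0.046 0.009] sd [0.021 0.043 0.053]
t 19.27 pos [638.8  33.8 172.5] rot [-180.    0.  -11.] w 59.3
shift (current axes) [  0.2  -0.2 149.5] shift (after turn) [ 1.000e-01 -2.000e-01  1.495e+02] turn [-0.  0. -0.]
```

Difference at ±6° is 0.184 N·m. Scaling the ±30° difference predicts 0.286 for a quiet tin and about 0.18 for a rattling one. I'll confirm with averaged readings at ±30° and ±4°.

```bash

python3 -m crank '1 0 0 0 0 10 0;1 0 0 0 0 10 0;1 0 0 0 0 10 0;1 0 0 0 0 0 0;1 0 0 0 0 0 0;1 0 0 0 0 0 0;1 0 0 0 0 0 0' >/dev/null
python3 -c "from look import *;avg(10)"
python3 -m crank '1 0 0 0 0 -10 0;1 0 0 0 0 -10 0;1 0 0 0 0 -6 0;1 0 0 0 0 0 0;1 0 0 0 0 0 0;1 0 0 0 0 0 0;1 0 0 0 0 0 0' >/dev/null
python3 -c "from look import *;avg(16)"
python3 -m crank '1 0 0 0 0 -10 0;1 0 0 0 0 -10 0;1 0 0 0 0 -10 0;1 0 0 0 0 -4 0;1 0 0 0 0 0 0;1 0 0 0 0 0 0;1 0 0 0 0 0 0;1 0 0 0 0 0 0' >/dev/null
python3 -c "from look import *;avg(10)"
python3 -m crank '1 0 0 0 0 10 0;1 0 0 0 0 10 0;1 0 0 0 0 6 0;1 0 0 0 0 0 0;1 0 0 0 0 0 0;1 0 0 0 0 0 0;1 0 0 0 0 0 0' >/dev/null
python3 -c "from look import *;avg(16)"
```

```text
t 20.65 rot [180. -30. -11.] F [-0.17  0.04 -4.15] Ttool [ 0.024 -0.718  0.005] sd [0.025 0.016 0.023]
t 22.32 rot [180.  -4. -11.] F [-0.03  0.01 -4.29] Ttool [ 0.028 -0.065 -0.004] sd [0.026 0.025 0.023]
t 23.82 rot [180.  30. -11.] F [ 0.37  0.22 -4.2 ] Ttool [ 0.026  0.675 -0.014] sd [0.029 0.022 0.029]
t 25.5 rot [180.   4. -11.] F [ 0.02  0.31 -4.31] Ttool [ 0.041  0.004 -0.007] sd [0.028 0.022 0.033]
```

At ±4° the difference is 0.069, against 0.19 for a quiet tin and about 0.07 for one with the knob. So this is the rattling tin, and I'll carry it over the tray.

```bash

python3 -m crank '1 0 0 0 0 4 0;1 -48 28 0 0 0 0;1 -48 28 0 0 0 0;1 -48 28 0 0 0 0;1 -48 28 0 0 0 0;1 0 0 0 0 0 -9;1 0 0 0 0 0 0;1 0 0 0 0 0 0'
python3 - <<'E'
from look import *
for c in ("wrist","scene"): cv2.imwrite(f"pics/{c}3.png",grab_frame(c))
cv2.imwrite("pics/both3.png",np.hstack([cv2.imread("pics/wrist3.png")[:,120:520],cv2.imread("pics/scene3.png")[50:250,150:350].repeat(2,0).repeat(2,1)]))
s=env.state();R=Ro.from_euler("xyz",s["ee_rot"],degrees=True).as_matrix();m=camera_model("wrist");M=np.array(m["mount"])
for x in (-91,91):
  for y in (-91,91):
    P=np.array([430+x,-40+y,18.]);p=M[:3,:3].T@(R.T@(P-s["ee_pos"])-M[:3,3]);q=m["K"]@p;print(x,y,np.round(q[:2]/q[2]))
go([430,-40,29],-2)
E
```

```text
time_s: 26.5
ee_pos: [429.3, -39.3, 172.5]
ee_rot: [180.0, -0.1, -2.2]
force: [-0.6, -0.1, -5.1]
gripper_width: 59.6
gripper_force: 40.0
-91 -91 [409. 266.]
-91 91 [244. 271.]
91 -91 [414.  92.]
91 91 [227.  99.]
t 26.6 pos [429.2 -39.3 172.2] rot [180.   -0.   -2.1] w 59.5
shift (current axes) [  0.8   0.7 143.2] shift (after turn) [  0.8   0.7 143.2] turn [ 0.  -0.  -0.1]
```

View pics/both3.png

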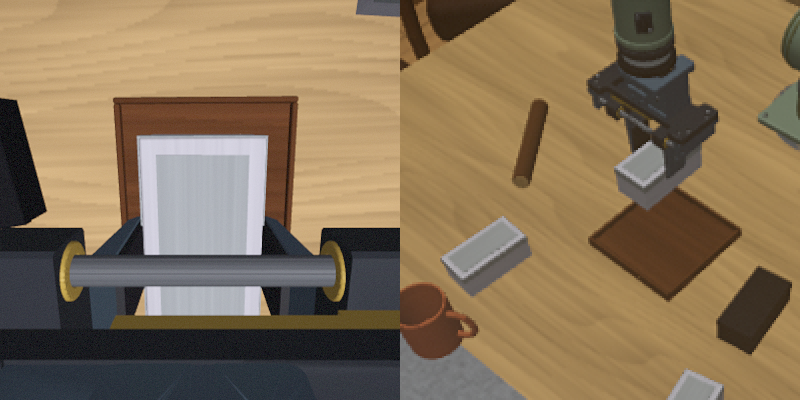

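Wrist view: the tray's far corners are at about (235,97) and (418,97), so the tray centre is near (430,-46), yaw about -2°. I'll shift 7 mm along tool y and lower.

```bash

python3 -m crank '1 1 7 40 0 0 0;1 0 0 50 0 0 0;1 0 0 35 0 0 0;1 0 0 12 0 0 0;1 0 0 5 0 0 0;1 0 0 2 0 0 0;1 0 0 0 0 0 0'
python3 -c "from look import *;ft()"
```

```text
time_s: 27.48
ee_pos: [430.4, -46.6, 29.2]
ee_rot: [180.0, -0.2, -2.0]
force: [0.4, 0.2, -3.8]
gripper_width: 59.7
gripper_force: 40.0
t 27.48 pos [430.4 -46.6  29.2] rot [180.   -0.2  -2. ] F [ 0.39  0.16 -3.78] Ttool [ 0.028  0.096 -0.025] w 59.7 g 40.0
```

```bash

python3 -m crank '1 0 0 1 0 0 0;1 0 0 0.5 0 0 0;1 0 0 0 0 0 0'
python3 -m crank '-1 0 0 0 0 0 0;-1 0 0 0 0 0 0;-1 0 0 0 0 0 0;-1 0 0 0 0 0 0;-1 0 0 -50 0 0 0;-1 0 0 -60 0 0 0;-1 0 0 -60 0 0 0;-1 0 0 -40 0 0 0;-1 0 0 0 0 0 0'
python3 - <<'E'
from look import *
wtin("w4"); ft(); cv2.imwrite("pics/s4.png",grab_frame("side"))
cv2.imwrite("pics/both4.png",np.hstack([cv2.imread("pics/w4.png")[:,120:520],cv2.imread("pics/s4.png")[60:260,200:400].repeat(2,0).repeat(2,1)]))
E
```

```text
time_s: 27.85
ee_pos: [430.5, -46.6, 29.0]
ee_rot: [180.0, -0.2, -2.0]
force: [-4.1, 1.7, 13.1]
gripper_width: 59.8
gripper_force: 40.0
time_s: 28.98
ee_pos: [431.2, -46.7, 239.7]
ee_rot: [180.0, -0.4, -2.0]
force: [-0.3, 0.1, -1.0]
gripper_width: 91.4
gripper_force: 0.0
blob px 89.0 15.0 xy [610.  185.6] size [88. 35.] yaw 87.9
blob px 490.0 13.0 xy [ 600.9 -223.6] size [62. 27.] yaw 84.8
blob px 322.0 182.0 xy [429.2 -45.8] size [ 63. 123.] yaw 177.9
blob px 322.0 275.0 xy [319.  -42.5] size [484.  29.] yaw 87.9
t 29.02 pos [429.8 -46.5 237.5] rot [ 1.8e+02 -1.0e-01 -2.0e+00] F [ 0.19  0.44 -0.43] Ttool [-0.015 -0.025 -0.03 ] w 91.1 g 0.0
```

View pics/both4.png

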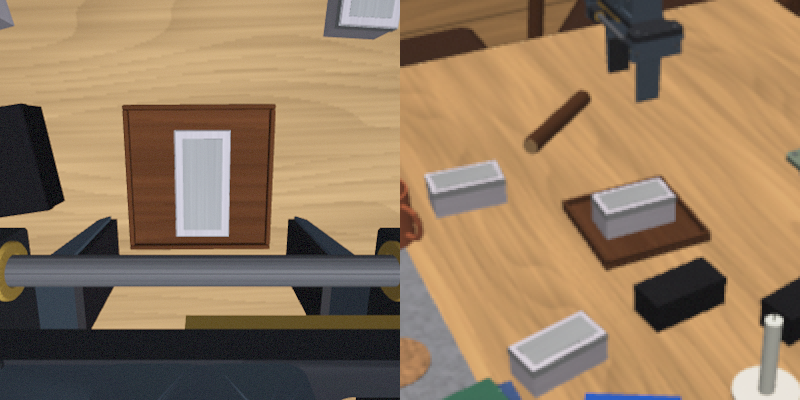

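The tin sits flat inside the tray at wrist (322,182). The other two stand upright on the table, and the gripper is clear.

```bash
python3 -c "from workcell import env;print(env.job_done())"
```

```text
the job is handed in; nothing more can be done
None
```

I shook two tins, found the knob in the second one (which started near x 639, y 34), set it flat in the tray, left the two other tins upright on the table (the third was never lifted), and handed the job in at about 29 s.

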